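Put the hairbrush away in the lidded tub

TASK

Lift the hinged lid of the orange plastic tub, from under its lip, right over until it rests open on its stop, without flinging it. Then lay the wooden hairbrush down flat inside the tub, bristles up, and leave the lid standing open. Do not disturb the glass dish, the cream jar or the nail clipper.

Things in the scene. Friction and masses are not known exactly. Their poses are not given: they have to be found in the camera images.
- tub: Orange plastic tub, fixed to the surface: 170 (its x) by 250 (its y) by 65 mm high, walls and floor 4 mm, open inside. Origin: centre of its underside; x points from its lip side to its hinge side, z up. The lip faces the robot's right (-y of the room) and the hinge is on its left, give or take 0.3 rad of yaw. Two small brackets outside the hinge side hold up the opened lid.
- lid (a joint): Angle of the tub's flat orange lid (172 by 252 mm, 6 mm thick, 120 g) about the tub's left, +x (of the tub), rim: 0 is shut, it grows as the lid rises, 1.95 rad is the stop, where the lid leans past upright and stays by itself. Below about 1.57 rad it falls shut. The hinge is lightly damped.
- lid_lip (a point): Middle of the outer edge of the lid's lip, on its underside, carried by the lid: 204 mm from the hinge line. The lip is a flat tongue 120 mm wide and 6 mm thick which stands out 34 mm beyond the tub's wall on that side, its underside 65 mm above the surface when shut; a fingertip fits beneath it.
- tub_hinge (a point): Middle of the hinge line, fixed, at the top of the tub's hinge-side rim (65 mm up); its axes are the tub's: the hinge runs along y.
- brush: Loose wooden hairbrush lying on its flat back, bristles up, 80 g, 185 mm long. Origin: on its underside, about mid-length; x points along it to the head, z up. Straight handle from x = -95 to +5 mm, 24 mm wide and 18 mm thick; head from x = +5 to +90 mm, 58 mm wide, with black bristles to 27 mm height. It lies to the left or to the right of the tub.
- brush_grip (a point): Point to grip on the brush's handle: 25 mm behind the origin, 9 mm above its underside; axes as the brush's.
- dish: Loose round glass dish, 100 mm across, 35 mm high; origin: centre of its underside. Bystander, on the other side of the tub from the brush.
- jar: Loose white plastic cream jar, 70 mm across, 75 mm high; origin: centre of its underside. Bystander, beyond the tub on the left.
- clipper: Loose steel nail clipper lying flat, 80 by 16 mm, about 13 mm high; origin: centre of its underside. Bystander, beyond the tub on the right.

How it is judged:
By the outcome, as a careful person would: the job done as asked, in the order asked, and still so for the second after the job is handed in, with the robot touching nothing.
It also fails if it takes over 72 s, if anything falls off the work surface, if the arm or the gripper's body presses on something with over 40 N, if the wrist force passes 120 N, or if a joint passes its speed limit or range.

ROBOT

A 6-joint arm with a two-finger parallel gripper is mounted at the origin on the work surface. World frame = base frame: x ahead of the robot, y to its left, z up, the work surface at z = 0. Lengths are in m, angles in rad, forces in N, time in s.
With the tool pointing down it reaches from about 0.35 to 0.875 m from the base axis. Payload 4.2 kg.
Tool frame: the origin (TCP) lies at the very end of the fingers, on their centre line; the grasp point (between the pads) lies ctrl.grasp_offset behind it (ctrl.grasp_offset is the distance from the TCP to the grasp point, in m); z points along the fingers, y is the direction in which the jaws open and shut (so a half turn about z gives the same grasp; the last joint's range is limited). The gripper opens to 87 mm and grips with 3 to 60 N. Pads are 19 mm wide; open, the fingers measure 117 mm over their backs; the gripper's body (75 mm by 190 mm) begins 51 mm behind the grasp point.
Start: joints at [1.439, 0.385, 0.008, 0, -1.194, -0.259], TCP at [0.238, 0.578, 0.223] pointing down, gripper open.
Joint ranges: [-3.14, 3.14], [-1.21, 2.06], [-1.07, 1.41], [-3.16, 2.05], [-2.99, -0.16], [-3.1, 3.1]. Speed limits (rad/s): [2.79, 2.79, 3.14, 3.14, 3.14, 3.14].

INTERFACE

Orientations are given as a rotation vector (axis times angle).
In Python, from workcell import ctrl, cams, masks_of, place_of gives the robot as it stands.
- The arm moves only by the tool move_arm, never from a script. Its argument "steps" is a list that holds one entry, the list of rows, each a list of 5 numbers: the shift along the tool's x, y, z in cm, then the turn about the tool's z in degrees, then the opening, from 0 (shut) to 1 (fully open). In form: [[[x, y, z, yaw, hand], ...]]. A call has 1 to 10 rows; each row is the pose to reach, as a shift and turn from the pose measured when the call began, along the tool's axes at that moment; what a row does not reach only later rows make up. A row lasts 1/10 s, in which the tool goes at most 50 mm and 8.59 degrees, less where a joint would pass 70% of its speed; a pose out of reach is approached as far as the arm can. A call with a gripper value outside its range is refused whole. The fingers move at their own pace and stop on an object; the grip force is fixed at half the most. Time passes only in rows, so rows that repeat a pose let the fingers close. It gives the time, the measured TCP pose, the force and the opening at its end, in the units of the state.
- ctrl.get_state(): the state, without advancing time (a new reading comes with each control period).
- cams.get_image(name): name is "scene" or "side" or "wrist"; returns (picture, depth): 420x560x3 uint8, red, green, blue; 420x560 float32, m along the optical axis (not along the pixel's ray), 0 where there is no reading.
- cams.camera_info(name): a dict with "intrinsics" (3x3 intrinsics, pixels), "distortion" ([k1, k2, p1, p2, k3] as OpenCV has them; the pictures are not rectified), "cam_to_world" (4x4, takes a point from camera to world coordinates). Camera axes: x right, y down, z forward; pixel columns grow to the right and rows downward; lengths in m; the calibration is good to about 2 mm. A picture is of the moment at which its call begins: read the wrist's pose just before it. camera_info takes no time and is no camera call; for the wrist camera it gives the pose at the moment of the call.
- ctrl.finish_job(): hands the job in, once; it reports no verdict.
Trained networks look in the newest picture that a camera, given by its name, has taken for a name from the list of things; names that differ only in an ending like _2 or _b are one class to them, and where a whole thing is asked for, a point or a joint stands for the part that bears it (a point fixed in the world has none). Each returns a list of dicts, best first, with "confidence" (0 to 1); they miss things now and then, are a little off and sometimes report something else, mostly with a low value. They report only what shows in the picture. A call takes as long as a camera call.
- masks_of(camera, label): "mask" (420x560 bool, what is visible of it).
- place_of(camera, label): "xyz" ([x, y, z] in m, in the coordinates of the camera as it stood for that picture, good to about 4 mm: a listed point, or the origin of a listed thing).
The state is a dict: "time": time; "joint_pos": joint angles; "qd": joint speeds; "effort": joint torques, N m; "eef_pos": TCP position; "tool_rot": TCP orientation; "ft_force": force on the tool from outside, world axes, zero at the start; "torque": the same for the moment, N m; "gripper_width": finger opening in m.
Only numpy, scipy, OpenCV 4.12 (cv2) and the standard library are available. Lean on these libraries where they do the work, as an engineer would, in place of code of your own. Each camera call takes 0.05 s, during which the arm holds its last target. There are 200 camera calls.

## Working session

There is one attempt and no reset: what is moved stays moved. The work goes in short steps, Python scripts to look and compute and a tool call to move; the robot and the scene stay as the last step left them, time stands still between calls to the robot, and variables do not carry over. Pictures are saved under pics/ and viewed, about 8 in all and at most 12, crops included, and the job is handed in when it is done.

Besides the shell and the picture viewer there is one more tool, called after ">>>" by a JSON object that holds its "fn" and its "kwargs". move_arm: Moves the arm, as the interface text tells. Its arguments: {"type":"object","properties":{"steps":{"type":"array","items":{"type":"array","items":{"type":"array","items":{"type":"number"}}}}},"required":["steps"]}

```bash
mkdir -p pics; ls; cat > h.py <<'E'
import numpy as np, cv2
from scipy.spatial.transform import Rotation as R
from workcell import ctrl, cams, masks_of, place_of
def w(cam,label,n=1):
    T=np.array(cams.camera_info(cam)["cam_to_world"]); out=[]
    for d in place_of(cam,label)[:n]:
        out.append((np.round((T@np.r_[d["xyz"],1])[:3],4),round(d["confidence"],2)))
    return out
def cloud(cam,depth,mask):
    i=cams.camera_info(cam);K=np.array(i["intrinsics"]);D=np.array(i["distortion"]);T=np.array(i["cam_to_world"])
    v,u=np.nonzero(mask&(depth>0)); z=depth[v,u]
    p=cv2.undistortPoints(np.stack([u,v],1).astype(float)[:,None],K,D)[:,0]
    return np.c_[p*z[:,None],z]@T[:3,:3].T+T[:3,3]
def snap(cam,name):
    im,d=cams.get_image(cam); cv2.imwrite(f"pics/{name}.png",im[:,:,::-1]); return im,d
E
python3 - <<'E'
from h import *
s=ctrl.get_state(); print(s["time"],s["eef_pos"],s["tool_rot"],ctrl.grasp_offset,s["gripper_width"])
a,_d=snap("scene","s0")
for c in["scene","side"]:
    im,d=(a,_d) if c=="scene" else snap(c,"d0")
    for l in["tub","lid_lip","tub_hinge","brush","brush_grip","dish","jar","clipper"]: print(c,l,w(c,l))
    for l in["tub","lid","brush","dish","jar","clipper"]:
        m=masks_of(c,l)
        if m:
            P=cloud(c,d,m[0]["mask"]); 
            if l in("lid","brush"): 
                z=P[:,2]; P=P[(z>np.percentile(z,5))]
                if len(P)>30:
                    r=cv2.minAreaRect((P[:,:2]*1000).astype(np.float32)); print("  rect",l,r)
            print("  ",l,len(P),np.round(np.percentile(P,[2,50,98],axis=0),3).tolist() if len(P) else 0)
print(ctrl.get_state()["time"])
cv2.imwrite("pics/b0.png",np.vstack([cv2.imread("pics/s0.png")[:, :],cv2.imread("pics/d0.png")])[:, :])
x=cv2.hconcat([cv2.imread("pics/s0.png"),cv2.imread("pics/d0.png")]);cv2.imwrite("pics/b0.png",cv2.resize(x,(800,300)))
E
```

```text
pics
0.0 [0.23781917 0.57733109 0.22146123] [ 3.07963968e+00 -6.09850228e-01 -5.42150706e-04] 0.0187 0.08704195844284851
scene tub [(array([ 0.5832, -0.0462,  0.0012]), 0.67)]
scene lid_lip [(array([ 0.6015, -0.1647,  0.0649]), 0.72)]
scene tub_hinge [(array([0.574 , 0.038 , 0.0648]), 0.89)]
scene brush [(array([ 0.4606, -0.3882,  0.0006]), 0.66)]
scene brush_grip [(array([ 0.4329, -0.3938,  0.0095]), 0.58)]
scene dish [(array([0.4963, 0.3387, 0.0028]), 0.96)]
scene jar [(array([ 0.7132,  0.2967, -0.0017]), 0.73)]
scene clipper [(array([ 0.7265, -0.3533,  0.0018]), 0.44)]
   tub 5990 [[0.473, -0.153, 0.005], [0.64, -0.052, 0.07], [0.719, 0.062, 0.076]]
  rect lid ((587.5047607421875, -62.37800598144531), (255.33432006835938, 204.77577209472656), 8.245837211608887)
   lid 4043 [[0.471, -0.155, 0.069], [0.605, -0.058, 0.071], [0.709, 0.039, 0.074]]
  rect brush ((458.58587646484375, -387.0107421875), (182.45510864257812, 57.27775573730469), 1.5392259359359741)
   brush 570 [[0.377, -0.411, 0.009], [0.499, -0.387, 0.016], [0.546, -0.359, 0.028]]
   dish 557 [[0.403, 0.29, 0.0], [0.485, 
[... 704 characters left out ...]
, [0.581, -0.073, 0.069], [0.708, 0.05, 0.075]]
  rect lid ((587.6144409179688, -64.21653747558594), (251.86241149902344, 207.03836059570312), 8.056995391845703)
   lid 5632 [[0.466, -0.16, 0.067], [0.585, -0.066, 0.07], [0.705, 0.035, 0.073]]
  rect brush ((454.7830810546875, -387.02764892578125), (182.64369201660156, 59.312191009521484), 0.5625182390213013)
   brush 1462 [[0.37, -0.413, 0.011], [0.484, -0.391, 0.016], [0.541, -0.361, 0.026]]
   dish 546 [[0.458, 0.288, -0.0], [0.503, 0.351, 0.019], [0.547, 0.382, 0.035]]
   jar 530 [[0.678, 0.258, 0.004], [0.706, 0.271, 0.051], [0.737, 0.312, 0.076]]
   clipper 274 [[0.689, -0.366, 0.001], [0.725, -0.354, 0.01], [0.763, -0.341, 0.015]]
1.5
```

View pics/b0.png

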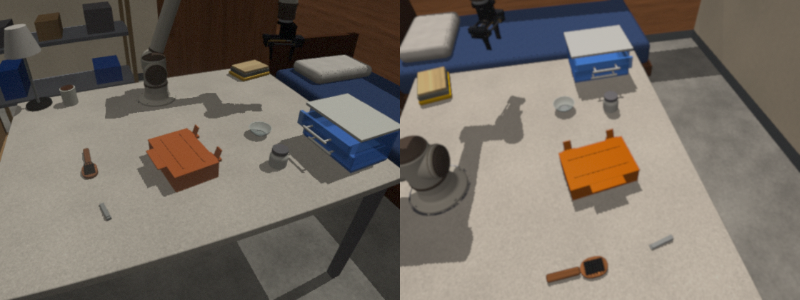

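The views show the tub in the middle (scene view pixel ~(185,157)), its brackets on the hinge side. The brush lies to its right at (88,163), with the clipper at (105,212). The dish and jar are to its left. The tool can only point down, so I'll approach in front of the lip with shut fingers, jaw axis along the hinge.

>>> {"fn": "move_arm", "kwargs": {"steps": [[[64.3,58.6,0,59.5,0],[64.3,58.6,0,59.5,0],[64.3,58.6,0,59.5,0],[64.3,58.6,0,59.5,0],[64.3,58.6,0,59.5,0],[64.3,58.6,0,59.5,0],[64.3,58.6,0,59.5,0],[64.3,58.6,0,59.5,0],[64.3,58.6,0,59.5,0],[64.3,58.6,0,59.5,0]]]}}

```text
time: 2.5
eef_pos: [0.452, 0.1238, 0.2231]
tool_rot: [-2.373, 2.057, -0.001]
ft_force: [1.1, 1.3, -0.6]
gripper_width: 0.0146
```

>>> {"fn": "move_arm", "kwargs": {"steps": [[[35.2,-10.8,0,0,0],[35.2,-10.8,0,0,0],[35.2,-10.8,0,0,0],[35.2,-10.8,0,0,0],[35.2,-10.8,0,0,0],[35.2,-10.8,0,0,0],[35.2,-10.8,0,0,0],[35.2,-10.8,0,0,0],[35.2,-10.8,5,0,0],[35.2,-10.8,10,0,0]]]}}

```text
time: 3.5
eef_pos: [0.6102, -0.2106, 0.1233]
tool_rot: [-2.368, 2.058, -0.007]
ft_force: [0.5, 0.3, -1.4]
gripper_width: 0.0006
```

>>> {"fn": "move_arm", "kwargs": {"steps": [[[0,0,4,0,0],[0,0,7.3,0,0],[0,0,7.3,0,0],[-1.5,0,7.3,0,0],[-2.8,0,7.3,0,0],[-2.8,0,7.3,0,0]]]}}

```text
time: 4.1
eef_pos: [0.608, -0.1809, 0.0529]
tool_rot: [-2.369, 2.053, -0.012]
ft_force: [0.1, -0.6, -0.1]
gripper_width: 0.0006
```

```bash
python3 - <<'E'
from h import *
im,d=snap("scene","s1"); print(w("scene","lid_lip"))
im2,_=snap("side","d1"); print(w("side","lid_lip"))
m=masks_of("scene","lid")[0]["mask"];v,u=np.nonzero(m)
a=cv2.resize(cv2.imread("pics/s1.png")[150:300,180:340],None,fx=2.5,fy=2.5)
b=cv2.resize(cv2.imread("pics/d1.png")[150:300,200:360],None,fx=2.5,fy=2.5)
cv2.imwrite("pics/c1.png",cv2.hconcat([a,b]));print(ctrl.get_state()["ft_force"])
E
```

```text
[(array([ 0.5998, -0.1651,  0.0666]), 0.83)]
[(array([ 0.606 , -0.1626,  0.0655]), 0.63)]
[ 0.29732398 -0.75776493  0.08039222]
```

View pics/c1.png

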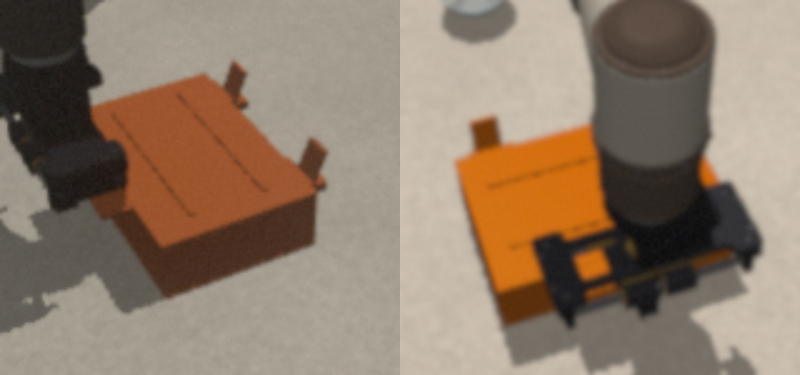

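The gripper stands in front of the lip: fingers at ~(650,295) in the right half, lid still shut. I'll feel for contact next.

>>> {"fn": "move_arm", "kwargs": {"steps": [[[-0.4,0,0,0,0],[-0.7,0,0,0,0],[-0.9,0,0,0,0]]]}}

```text
time: 4.65
eef_pos: [0.6058, -0.1738, 0.0511]
tool_rot: [-2.368, 2.057, -0.009]
ft_force: [-0.4, 0.0, 1.6]
gripper_width: 0.0001
```

>>> {"fn": "move_arm", "kwargs": {"steps": [[[-0.2,0,0,0,0],[-0.4,0,0,0,0],[-0.5,0,0,0,0],[-0.5,0,0,0,0]]]}}

```text
time: 5.05
eef_pos: [0.6058, -0.1729, 0.0521]
tool_rot: [-2.37, 2.058, -0.016]
ft_force: [0.9, -15.0, -0.9]
gripper_width: 0.0003
```

>>> {"fn": "move_arm", "kwargs": {"steps": [[[-0.5,0,0,0,0],[-0.5,0,-0.4,0,0],[-0.5,0,-1.0,0,0],[-0.6,0,-2.0,0,0],[-0.7,0,-3.0,0,0],[-0.9,0,-4.0,0,0],[-0.9,0,-4.0,0,0]]]}}

```text
time: 5.75
eef_pos: [0.6051, -0.1677, 0.095]
tool_rot: [-2.372, 2.059, -0.025]
ft_force: [1.0, -13.7, 3.1]
gripper_width: 0.0001
```

```bash
python3 - <<'E'
from h import *
im,d=snap("scene","s2"); print(w("scene","lid_lip"))
P=cloud("scene",d,masks_of("scene","lid")[0]["mask"])
n=np.array([.14,-.99]); s=(P[:,:2]-[.574,.038])@n
for a in np.arange(0,.21,.03):
    q=P[(s>a)&(s<a+.03)]; print(round(a+.015,3),len(q),np.round(np.median(q[:,2]),3) if len(q) else '')
E
```

```text
[(array([ 0.6011, -0.1563,  0.1103]), 0.6)]
0.015 522 0.074
0.045 575 0.082
0.075 580 0.087
0.105 578 0.094
0.135 399 0.1
0.165 289 0.107
0.195 89 0.113
```

>>> {"fn": "move_arm", "kwargs": {"steps": [[[-0.7,0,-1.2,0,0],[-1.05,0,-2.35,0,0],[-1.5,0,-3.5,0,0],[-2.0,0,-4.6,0,0],[-2.55,0,-5.7,0,0],[-3.15,0,-6.75,0,0],[-3.85,0,-7.75,0,0],[-4.6,0,-8.7,0,0],[-5.4,0,-9.65,0,0],[-5.4,0,-9.65,0,0]]]}}

```text
time: 6.9
eef_pos: [0.5976, -0.1135, 0.1923]
tool_rot: [-2.371, 2.057, -0.031]
ft_force: [1.0, -2.1, 1.4]
gripper_width: 0.0003
```

```bash
cat > ang.py <<'E'
from h import *
import sys
def ang(cam="scene",name=None):
    im,d=snap(cam,name or "tmp"); print(w(cam,"lid_lip"))
    m=masks_of(cam,"lid")
    if not m: print("no lid");return
    P=cloud(cam,d,m[0]["mask"])
    n=np.array([.14,-.99]); Q=np.c_[(P[:,:2]-[.574,.038])@n,P[:,2]-.065]
    Q=Q[Q[:,1]>.005]; Q=Q[np.hypot(*Q.T)>.05]
    if len(Q)<30: print("few");return
    vx,vy,x0,y0=cv2.fitLine(Q.astype(np.float32),cv2.DIST_HUBER,0,.01,.01).ravel()
    print(cam,len(Q),"line ang",np.arctan2(vy,vx),"med dir",np.median(np.arctan2(Q[:,1],Q[:,0])),"maxz",np.percentile(P[:,2],98))
s=ctrl.get_state();print(s["time"],s["eef_pos"],s["tool_rot"],s["ft_force"])
ang("scene",sys.argv[1])
E
python3 ang.py s3
```

```text
6.9 [ 0.59757716 -0.11353189  0.19229243] [-2.37112474  2.05704967 -0.03140971] [ 1.02032755 -2.12599514  1.36820984]
[(array([ 0.5929, -0.1016,  0.2094]), 0.61)]
scene 807 line ang 0.78712523 med dir 0.8348804552380668 maxz 0.21120149918020936
```

The lid is following at 0.78 rad. I'll carry on along the arc.

>>> {"fn": "move_arm", "kwargs": {"steps": [[[-1.1,0,-0.85,0,0],[-2.0,0,-1.6,0,0],[-3.0,0,-2.35,0,0],[-4.0,0,-3.0,0,0],[-5.1,0,-3.6,0,0],[-6.2,0,-4.1,0,0],[-7.3,0,-4.5,0,0],[-8.4,0,-4.8,0,0],[-9.5,0,-5.0,0,0],[-9.5,0,-5.0,0,0]]]}}

```text
time: 8.05
eef_pos: [0.5828, -0.0177, 0.2389]
tool_rot: [-2.373, 2.057, -0.027]
ft_force: [-0.1, -0.9, -0.2]
gripper_width: 0.0006
```

```bash
python3 ang.py s4
```

```text
8.05 [ 0.58278562 -0.01773172  0.23885807] [-2.37343138  2.05696724 -0.02683206] [-0.05720241 -0.92678174 -0.18700778]
[(array([ 5.824e-01, -4.900e-02, -5.000e-04]), 0.22)]
scene 1466 line ang 1.3438522 med dir 1.337423049738307 maxz 0.2583720341072378
```

>>> {"fn": "move_arm", "kwargs": {"steps": [[[-0.8,0,-0.1,0,0],[-1.5,0,-0.2,0,0],[-2.2,0,-0.3,0,0],[-2.8,0,-0.3,0,0],[-3.3,0,-0.3,0,0],[-3.7,0,-0.3,0,0],[-4.0,0,-0.3,0,0],[-4.3,0,-0.3,0,0],[-4.6,0,-0.3,0,0]]]}}

```text
time: 9.1
eef_pos: [0.5762, 0.0266, 0.2407]
tool_rot: [2.372, -2.059, 0.026]
ft_force: [0.4, 0.8, 0.1]
gripper_width: 0.0006
```

```bash
python3 ang.py s5
```

```text
9.1 [0.57620273 0.0265748  0.24074616] [ 2.37198794 -2.05930308  0.02620876] [0.35747824 0.80913642 0.08591621]
[(array([0.5708, 0.0393, 0.2701]), 0.8)]
scene 2207 line ang 1.5671945 med dir 1.5590329952400843 maxz 0.26079702365666724
```

>>> {"fn": "move_arm", "kwargs": {"steps": [[[-0.3,0,0,0,0],[-0.6,0,0,0,0],[-0.9,0,0,0,0],[-1.2,0,0,0,0],[-1.2,0,0,0,0],[-1.2,0,0,0,0],[-1.2,0,0,0,0]]]}}

```text
time: 9.95
eef_pos: [0.5745, 0.0384, 0.2406]
tool_rot: [2.372, -2.059, 0.026]
ft_force: [-0.9, 0.2, 0.3]
gripper_width: 0.0005
```

```bash
python3 ang.py s6; python3 - <<'E'
from h import *
print(w("scene","brush_grip"),w("scene","brush"))
E
```

```text
9.95 [0.57454501 0.03837513 0.24060129] [ 2.37230602 -2.05901984  0.02622682] [-0.90116771  0.17918297  0.33332413]
[]
few
[(array([ 0.432 , -0.3933,  0.0074]), 0.67)] [(array([ 0.4583, -0.3887, -0.0014]), 0.89)]
```

>>> {"fn": "move_arm", "kwargs": {"steps": [[[5,0,0,0,0.6],[10,2,0,8,0.6],[15,5,0,16,0.6],[19,7.5,0,24,0.6],[23,10,0,32,0.6],[27,12,0,40,0.6],[31,14.5,0,48,0.6],[35,17,0,56,0.6],[39,19,0,64,0.6],[40.5,20.2,0,72,0.6]]]}}

```text
time: 11.2
eef_pos: [0.43, -0.3942, 0.2434]
tool_rot: [-0.693, 3.055, -0.022]
ft_force: [-0.1, 0.6, 0.9]
gripper_width: 0.0521
```

```bash
python3 ang.py s7; python3 - <<'E'
from h import *
s=ctrl.get_state();print(s["joint_pos"])
im,d=snap("wrist","w7")
print(w("wrist","brush_grip"),w("wrist","brush"))
m=masks_of("wrist","brush")
if m:
    P=cloud("wrist",d,m[0]["mask"]);P=P[P[:,2]>.006];print(len(P),cv2.minAreaRect((P[:,:2]*1000).astype(np.float32)))
    H=P[P[:,0]<.455];print("handle",cv2.minAreaRect((H[:,:2]*1000).astype(np.float32)),cv2.fitLine(H[:,:2].astype(np.float32),cv2.DIST_HUBER,0,.01,.01).ravel())
x=cv2.hconcat([cv2.imread("pics/s7.png"),cv2.imread("pics/w7.png")]);cv2.imwrite("pics/c7.png",cv2.resize(x,(800,300)))
E
```

```text
11.2 [ 0.43000351 -0.39418939  0.24342429] [-0.69270966  3.05469818 -0.02211239] [-0.08340742  0.64862575  0.91813108]
[(array([0.56  , 0.1145, 0.2547]), 0.64)]
scene 3263 line ang -1.1897633 med dir 1.9463205975336597 maxz 0.2494243925820529
[-0.45810594  0.28985969 -0.08115717  0.00473765 -1.18420873 -0.66048085]
[(array([ 0.437 , -0.3873,  0.0119]), 0.97)] [(array([ 0.4564, -0.3844, -0.0015]), 0.65)]
5172 ((455.4708557128906, -384.37353515625), (184.2682342529297, 58.23367691040039), 2.8314177989959717)
handle ((409.32379150390625, -386.7085876464844), (91.85491180419922, 24.385128021240234), 2.889169454574585) [ 0.9986484   0.05197472  0.40816587 -0.3874462 ]
```

View pics/c7.png

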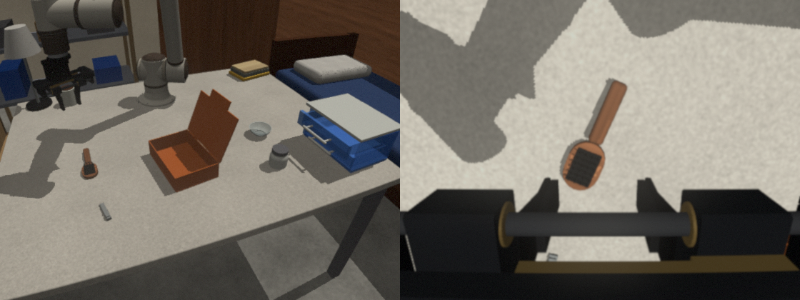

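The lid rests open on its stop (scene, lid at ~(215,120), about 1.95 rad). The brush lies below the wrist, handle at (605,110) and head at (583,165), with the axis at about 2.9°.

>>> {"fn": "move_arm", "kwargs": {"steps": [[[-0.6,0.6,4,8,0.6],[-0.6,0.6,8,16,0.6],[-0.6,0.6,12,22.7,0.6],[-0.6,0.6,16,22.7,0.6],[-0.6,0.6,18,22.7,0.6],[-0.6,0.6,18,22.7,0.6]]]}}

```text
time: 12.15
eef_pos: [0.4356, -0.382, 0.0605]
tool_rot: [-0.1, 3.134, -0.012]
ft_force: [-0.4, 0.4, 1.0]
gripper_width: 0.0523
```

>>> {"fn": "move_arm", "kwargs": {"steps": [[[0.3,-0.4,2,0,0.6],[0.3,-0.4,4,0,0.6],[0.3,-0.4,5.2,0,0.6],[0.3,-0.4,5.6,0,0.6],[0.3,-0.4,5.6,0,0.6]]]}}

```text
time: 12.65
eef_pos: [0.4338, -0.3866, 0.0051]
tool_rot: [-0.101, 3.133, -0.013]
ft_force: [-0.8, 0.4, 0.3]
gripper_width: 0.0522
```

>>> {"fn": "move_arm", "kwargs": {"steps": [[[0,0,0,0,0],[0,0,0,0,0],[0,0,0,0,0],[0,0,0,0,0],[0,0,0,0,0],[0,0,0,0,0],[0,0,-1,0,0],[0,0,-3,0,0]]]}}

```text
time: 13.45
eef_pos: [0.4321, -0.3855, 0.0339]
tool_rot: [-0.1, 3.138, -0.009]
ft_force: [-0.6, -0.2, -0.6]
gripper_width: 0.0236
```

>>> {"fn": "move_arm", "kwargs": {"steps": [[[0,0,-5,0,0],[0,0,-10,0,0],[-2,4,-13,-2,0],[-4,8,-13,-4.4,0],[-6,12,-13,-4.4,0],[-8,16,-13,-4.4,0],[-10,20,-13,-4.4,0],[-12,24,-13,-4.4,0],[-14,28,-13,-4.4,0],[-15.4,30.9,-13,-4.4,0]]]}}

```text
time: 14.45
eef_pos: [0.5661, -0.064, 0.1629]
tool_rot: [-0.223, 3.131, -0.008]
ft_force: [1.2, -0.2, -0.5]
gripper_width: 0.0237
```

```bash
python3 - <<'E'
from h import *
snap("scene","s8"); print(w("scene","brush"),w("scene","brush_grip"),w("scene","tub"),w("scene","tub_hinge"))
snap("side","d8"); print(w("side","brush"),w("side","tub"),w("side","tub_hinge"))
s=ctrl.get_state();print(s["eef_pos"],s["tool_rot"],s["gripper_width"])
x=cv2.hconcat([cv2.imread("pics/s8.png"),cv2.imread("pics/d8.png")]);cv2.imwrite("pics/c8.png",cv2.resize(x,(800,300)))
E
```

```text
[(array([ 0.5916, -0.0628,  0.1589]), 0.66)] [(array([ 0.565 , -0.0717,  0.1667]), 0.64)] [(array([ 0.5849, -0.0444,  0.0014]), 0.59)] [(array([0.5725, 0.035 , 0.0661]), 0.68)]
[] [(array([ 0.5853, -0.0451,  0.0006]), 0.83)] [(array([0.5737, 0.0415, 0.0641]), 0.68)]
[ 0.5651864  -0.0676544   0.16265276] [-0.21804978  3.13194555 -0.00889187] 0.02400666940382402
```

View pics/c8.png

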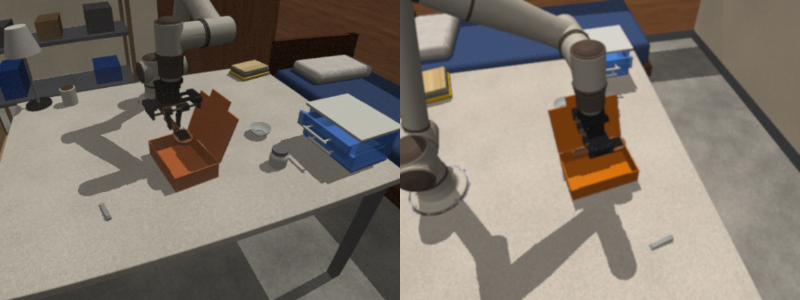

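The brush hangs level over the open tub (scene ~(182,130)), aligned with its long side. I'll lower it now.

>>> {"fn": "move_arm", "kwargs": {"steps": [[[0,0,4,0,0],[0,0,8,0,0],[0,0,11,0,0],[0,0,13,0,0],[0,0,14.2,0,0],[0,0,14.7,0,0],[0,0,14.9,0,0],[0,0,14.9,0,0]]]}}

```text
time: 15.7
eef_pos: [0.5662, -0.0686, 0.0145]
tool_rot: [-0.218, 3.13, -0.009]
ft_force: [-0.1, -0.0, -0.5]
gripper_width: 0.0238
```

>>> {"fn": "move_arm", "kwargs": {"steps": [[[0,0,0.2,0,0],[0,0,0.4,0,0],[0,0,0.5,0,0],[0,0,0.5,0,0]]]}}

```text
time: 16.1
eef_pos: [0.5665, -0.0685, 0.0097]
tool_rot: [-0.218, 3.13, -0.009]
ft_force: [-0.5, 0.3, -1.1]
gripper_width: 0.0238
```

>>> {"fn": "move_arm", "kwargs": {"steps": [[[0,0,0.1,0,0],[0,0,0.1,0,0.5],[0,0,0.1,0,0.5],[0,0,0,0,0.5],[0,0,0,0,0.5],[0,0,-2,0,0.5],[0,0,-5,0,0.5],[0,0,-9,0,0.5],[0,0,-13,0,0.5],[0,0,-17,0,0.5]]]}}

```text
time: 17.1
eef_pos: [0.5653, -0.0677, 0.1812]
tool_rot: [-0.218, 3.13, -0.009]
ft_force: [0.5, -0.6, 0.3]
gripper_width: 0.0436
```

>>> {"fn": "move_arm", "kwargs": {"steps": [[[0,-5,-2,0,0.5],[0,-10,-2,0,0.5],[0,-15,-2,0,0.5],[0,-20,-2,0,0.5],[0,-25,-2,0,0.5],[0,-25,-2,0,0.5]]]}}

```text
time: 17.7
eef_pos: [0.5994, -0.3203, 0.2014]
tool_rot: [-0.209, 3.131, -0.01]
ft_force: [-1.2, 0.2, 0.4]
gripper_width: 0.043
```

```bash
python3 ang.py s9; python3 - <<'E'
from h import *
for c in["scene","side"]:
    im,d=snap(c,c+"9")
    for l in["brush","dish","jar","clipper"]: print(c,l,w(c,l))
    m=masks_of(c,"brush")
    if m:
        P=cloud(c,d,m[0]["mask"]);print(cv2.minAreaRect((P[:,:2]*1000).astype(np.float32)),np.percentile(P[:,2],[2,50,98]))
a=cv2.imread("pics/scene9.png")[120:300,140:400];b=cv2.imread("pics/side9.png")[120:300,150:410]
cv2.imwrite("pics/c9.png",cv2.resize(cv2.hconcat([a,b]),(800,277)))
E
```

```text
17.7 [ 0.59943659 -0.32030384  0.20135271] [-0.20877661  3.13141638 -0.009797  ] [-1.21279023  0.19966435  0.44351165]
[(array([0.5639, 0.1143, 0.2549]), 0.83)]
scene 3231 line ang -1.1890287 med dir 1.9462329073948466 maxz 0.2492934884849295
scene brush [(array([ 0.5896, -0.0685,  0.0042]), 0.75)]
scene dish [(array([0.4971, 0.3411, 0.0047]), 0.97)]
scene jar [(array([ 0.71  ,  0.2975, -0.001 ]), 0.89)]
scene clipper [(array([ 7.268e-01, -3.520e-01,  4.000e-04]), 0.69)]
((579.3577880859375, -67.67741394042969), (168.08822631835938, 56.16864013671875), 6.0476813316345215) [0.00690589 0.02037107 0.03050692]
side brush [(array([ 0.5912, -0.0652,  0.0041]), 0.76)]
side dish [(array([ 0.585 , -0.048 ,  0.0027]), 0.48)]
side jar []
side clipper [(array([ 0.7269, -0.3504, -0.0015]), 0.78)]
((545.1222534179688, -70.50788879394531), (94.381103515625, 37.12396240234375), 1.5036721229553223) [0.00646306 0.01915463 0.02370098]
```

View pics/c9.png

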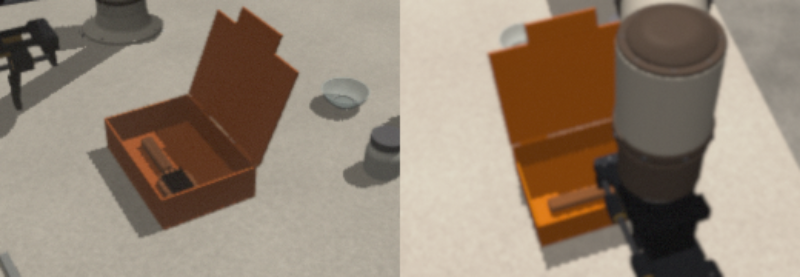

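The brush lies flat in the tub, bristles up (left half ~(165,165)). The lid stands open, the bystanders haven't moved, and the arm is clear.

```bash
python3 -c "
from h import *
print(ctrl.finish_job())"
```

```text
the job is handed in; nothing more can be done
None
```

The lid is open on its stop and the wooden hairbrush lies flat inside the tub, bristles up. I handed the job in at about 18 s of the 72 s.

- **Lid:** The moves keep the tool pointing straight down, so a fingertip could not get under the lip. I pressed the closed fingers against the lip's front edge with about 15 N and raised the lid by friction along its arc. I took it slowly to just past upright, and the last 0.35 rad or so to the stop was its own unguided fall, whose speed I did not measure.
- **Brush:** I gripped it by the handle, laid it along the tub's long side and let go at the floor.

**Last checks:**
- The lid read about 1.95 rad.
- The brush origin was about (0.590, -0.067, 0.004) m, which puts it on the tub floor.
- The dish, jar and clipper were within about 3 mm of their first scene-camera readings, which is within the measuring noise.
- **Disagreed:** The side camera, partly blocked by the arm, gave a false low-confidence position for the dish inside the tub and did not find the jar. The scene camera and the last picture show the dish in its place, and the scene camera puts the jar in its own.

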